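# Make up two sampling kits

## Robot

A 7-joint arm with a two-finger parallel gripper is mounted at the origin on the work surface. World frame = base frame: x ahead of the robot, y to its left, z up, the work surface at z = 0. Lengths are in m, angles in rad, forces in N, time in s.
With the tool pointing down it reaches from about 0.4 to 0.85 m from the base axis. Payload 4.5 kg.
Tool frame: the origin (TCP) lies between the finger pads; the fingertips stand 11 mm ahead of it and the grasp point (between the pads) lies 8 mm behind it (r.tip_reach is the distance from the TCP to the fingertips, in m); x points along the fingers, y is the direction in which the jaws open and shut, and the axes are right-handed (so a half turn about x gives the same grasp; the last joint's range is limited). The gripper opens to 88 mm and grips with 3 to 60 N. Pads are 18 mm wide; open, the fingers measure 123 mm over their backs; the gripper's body (75 mm by 187 mm) begins 45 mm behind the grasp point.
Start: joints at [-1.24, 0.689, -0.195, 1.565, 0.157, 0.902, -0.215], TCP at [0.183, 0.598, 0.25] pointing down, gripper open.
Joint ranges: [-3.01, 3.01], [-0.46, 2.08], [-1.47, 1.51], [0.13, 2.56], [-1, 4.14], [0.04, 2.09], [-2.66, 2.66]. Speed limits (rad/s): [2.57, 2.57, 3.14, 3.14, 3.14, 3.14, 3.14].

## Interface

Orientations are given as a unit quaternion [x, y, z, w].
In Python, from plant import r gives the robot as it stands.
- The arm moves only by the tool drive_tool, never from a script. Its argument "deltas" is a list of rows, each a list of 3 entries, a list of its own where there are three numbers: the turn, a rotation vector about the tool's x, y, z in degrees, then the shift along the tool's x, y, z in cm, then the finger opening in cm, from 0 to 8.81. A call has 1 to 12 rows; each row shifts and turns the commanded pose from where the row before left it, along the tool's axes as they then stand; what a row does not reach is not made up. A row lasts 1/12 s, in which the tool goes at most 41.7 mm and 7.16 degrees, less where a joint would pass 70% of its speed; a pose out of reach is approached as far as the arm can. A call is refused whole if a number of a shift passes 4.17 or a number of a turn 7.16, either way. A call with a gripper value outside its range is refused whole. The fingers move at their own pace and stop on an object; "force" is the grip in N (left out, the last holds). Time passes only in rows, so rows that do not move let the fingers close. It gives the time, the measured TCP pose, the force and the opening at its end, in the units of the state.
- r.get_state(): the state, without advancing time (a new reading comes with each control period).
- r.snapshot(name): name is "side" or "top"; returns a dict with "color" (400x640x3 uint8, red, green, blue), "fov_y" (degrees; the focal length in pixels is half the picture's height over the tangent of half this angle, whatever the lens; pixels are square), "cx", "cy" (the principal point, pixels), "extrinsics" (4x4, takes a point from world to camera coordinates). Camera axes: x right, y up, looking along -z (the intrinsics and any distortion apply to the point x, -y, -z); pixel columns grow to the right and rows downward; lengths in m; the calibration is good to about 2 mm. A picture is of the moment at which its call begins. There is no depth.
- r.finish_job(): hands the job in, once; it reports no verdict.
The state is a dict: "clock": time; "q": joint angles; "qd": joint speeds; "joint_torque": joint torques, N m; "tool_pos": TCP position; "eef_rot": TCP orientation; "contact_force": force on the tool from outside, world axes, zero at the start; "moment": the same for the moment, N m; "opening": opening from 0.0 (shut) to 1.0 (fully open).
Only numpy, scipy, OpenCV 4.12 (cv2) and the standard library are available. Lean on these libraries where they do the work, as an engineer would, in place of code of your own. Each camera call takes 0.05 s, during which the arm holds its last target. There are 200 camera calls.

## Task

Make up the two sampling kits from the stock on the table: the two-pocket tray gets one tall amber bottle and the white jar; the three-pocket tray gets the other tall amber bottle, the squat amber bottle and the dark grey sample box. Stand each thing upright on the floor of a pocket of its own (any pocket of the right tray), setting it down rather than dropping it, and leave the white jug and the measuring cup where they stand.

Things in the scene. Friction and masses are not known exactly. Their poses are not given: they have to be found in the camera images.
- tall_bottle_1: tall slim amber glass bottle with a dark screw cap, standing upright, 115 mm high: body 46 mm in diameter and straight-sided up to 82 mm, then a shoulder and a cap 28 mm in diameter from 94 to 115 mm; 110 to 230 g. Origin: centre of its underside, z up along the bottle. The two tall bottles are identical and interchangeable.
- tall_bottle_2: tall slim amber glass bottle with a dark screw cap, standing upright, 115 mm high: body 46 mm in diameter and straight-sided up to 82 mm, then a shoulder and a cap 28 mm in diameter from 94 to 115 mm; 110 to 230 g. Origin: centre of its underside, z up along the bottle. The two tall bottles are identical and interchangeable.
- squat_bottle: squat wide amber glass bottle with a dark screw cap, standing upright, 78 mm high: body 56 mm in diameter and straight-sided up to 50 mm, then a shoulder and a cap 34 mm in diameter from 61 to 78 mm; 100 to 210 g. Origin: centre of its underside, z up.
- jar: white plastic wide-mouth jar, standing upright, 66 mm high: body 55 mm in diameter up to 42 mm, then a lid 60 mm in diameter from 42 mm to the top; 80 to 170 g. Origin: centre of its underside, z up.
- sample_box: closed dark grey plastic sample box with a thin light seam near the top, 62 mm long (its own x) by 46 mm wide (its own y) by 56 mm high, standing on its base; 70 to 140 g. Origin: centre of its underside, z up.
- tray_two: low plywood kit tray with two square pockets in a row, fixed to the table; 168 mm long (its own y axis) by 86 mm wide (its own x axis), 18 mm high over all. Walls, dividers and floor are 4 mm thick; each pocket is 78 x 78 mm inside, open at the top, and takes one thing. Origin: centre of the underside, so the pocket floors lie 4 mm above it; pocket centres at x = 0, y = -41 and +41 mm in its frame.
- tray_three: low plywood kit tray with three square pockets in a row, fixed to the table; 250 mm long (its own y axis) by 86 mm wide (its own x axis), 18 mm high over all. Walls, dividers and floor are 4 mm thick; each pocket is 78 x 78 mm inside, open at the top, and takes one thing. Origin: centre of the underside, so the pocket floors lie 4 mm above it; pocket centres at x = 0, y = -82, 0 and +82 mm in its frame.
- jug: bystander, to be left alone: white plastic jug with a screw cap, 75 x 95 mm and 195 mm high, about 1 kg, loose, at one side of the work. Origin: centre of its underside.
- measuring_cup: bystander, to be left alone: empty clear plastic cup, 90 mm across the rim and 120 mm high, loose, at the other side of the work. Origin: centre of its underside.

How it is judged:
At the end, for the whole second after the job is handed in: Jar and one tall bottle in the two-pocket tray; other tall bottle, squat bottle and sample box in the three-pocket tray: each upright within 0.12 rad, underside within 4 mm of the pocket floor (only one thing fits flat in a pocket), at rest (below 0.02 m/s) (x of jar in the frame of tray_two between -0.041 and 0.041 m and y of jar in the frame of tray_two between -0.082 and 0.082 m and z of jar in the frame of tray_two between 0.001 and 0.008 m and angle between each of jar, squat_bottle, sample_box's own z axis and vertical below 0.12 rad and linear speed of each of jar, squat_bottle, sample_box below 0.02 m/s and x of squat_bottle in the frame of tray_three between -0.041 and 0.041 m and y of squat_bottle in the frame of tray_three between -0.123 and 0.123 m and z of squat_bottle in the frame of tray_three between 0.001 and 0.008 m and x of sample_box in the frame of tray_three between -0.041 and 0.041 m and y of sample_box in the frame of tray_three between -0.123 and 0.123 m and z of sample_box in the frame of tray_three between 0.001 and 0.008 m and (((x of tall_bottle_1 in the frame of tray_two between -0.041 and 0.041 m and y of tall_bottle_1 in the frame of tray_two between -0.082 and 0.082 m and z of tall_bottle_1 in the frame of tray_two between 0.001 and 0.008 m and angle between tall_bottle_1's own z axis and vertical below 0.12 rad and linear speed of tall_bottle_1 below 0.02 m/s) and (x of tall_bottle_2 in the frame of tray_three between -0.041 and 0.041 m and y of tall_bottle_2 in the frame of tray_three between -0.123 and 0.123 m and z of tall_bottle_2 in the frame of tray_three between 0.001 and 0.008 m and angle between tall_bottle_2's own z axis and vertical below 0.12 rad and linear speed of tall_bottle_2 below 0.02 m/s)) or ((x of tall_bottle_2 in the frame of tray_two between -0.041 and 0.041 m and y of tall_bottle_2 in the frame of tray_two between -0.082 and 0.082 m and z of tall_bottle_2 in the frame of tray_two between 0.001 and 0.008 m and angle between tall_bottle_2's own z axis and vertical below 0.12 rad and linear speed of tall_bottle_2 below 0.02 m/s) and (x of tall_bottle_1 in the frame of tray_three between -0.041 and 0.041 m and y of tall_bottle_1 in the frame of tray_three between -0.123 and 0.123 m and z of tall_bottle_1 in the frame of tray_three between 0.001 and 0.008 m and angle between tall_bottle_1's own z axis and vertical below 0.12 rad and linear speed of tall_bottle_1 below 0.02 m/s)))); the robot touches nothing.
It fails at once if the jug or the measuring cup is moved by more than 20 mm (distance of any of jug, measuring_cup from where it was at the start of the episode above 0.02 m).
It fails at once if one of the five things is dropped or thrown (moves faster than 0.6 m/s, a fall of about 18 mm, while the fingers do not touch it) ((linear speed of tall_bottle_1 above 0.6 m/s and contact force between tall_bottle_1 and the fingers below 0.05 N) or (linear speed of tall_bottle_2 above 0.6 m/s and contact force between tall_bottle_2 and the fingers below 0.05 N) or (linear speed of squat_bottle above 0.6 m/s and contact force between squat_bottle and the fingers below 0.05 N) or (linear speed of jar above 0.6 m/s and contact force between jar and the fingers below 0.05 N) or (linear speed of sample_box above 0.6 m/s and contact force between sample_box and the fingers below 0.05 N)).
It also fails if it takes over 131 s, if anything falls off the work surface, if the arm or the gripper's body presses on something with over 40 N, if the wrist force passes 120 N, or if a joint passes its speed limit or range.

## Working session

There is one attempt and no reset: what is moved stays moved. The work goes in short steps, Python scripts to look and compute and a tool call to move; the robot and the scene stay as the last step left them, time stands still between calls to the robot, and variables do not carry over. Pictures are saved under pics/ and viewed, about 12 in all and at most 16, crops included, and the job is handed in when it is done.

Besides the shell and the picture viewer there is one more tool, called after "Call:" by a JSON object that holds its "op" and its "data". drive_tool: Moves the arm, as the interface text tells. Its arguments: {"type":"object","properties":{"deltas":{"type":"array","items":{"type":"array"}},"force":{"type":"number"}},"required":["deltas"]}

```bash
mkdir -p pics; ls
python3 - <<'E'
from plant import r
import cv2,numpy as np
s=r.get_state();print(s)
for n in("top","side"):
    d=r.snapshot(n);cv2.imwrite(f"pics/{n}0.png",d["color"][:,:,::-1])
    print(n,{k:v for k,v in d.items() if k!="color"})
    np.save(f"pics/{n}E.npy",d["extrinsics"])
E
```

```text
pics
{'clock': 0.0, 'q': array([-1.24021157,  0.68993997, -0.19447558,  1.56635092,  0.15729089,
        0.9025116 , -0.21512777]), 'qd': array([ 6.84353189e-04,  1.94809857e-03, -4.51861916e-05,  1.21877309e-03,
       -3.78333477e-04,  5.06663347e-04, -1.25206267e-03]), 'joint_torque': array([-5.82259545e-04, -5.27569127e+01, -1.26706492e+00, -1.53428382e+01,
       -5.26569143e-02,  6.62327948e-03,  1.70827279e-04]), 'tool_pos': array([0.1826642 , 0.5970653 , 0.24893468]), 'eef_rot': array([ 0.1038939 ,  0.69937676, -0.10517968,  0.69929639]), 'contact_force': array([-0.09512583,  0.07642898,  0.33613291]), 'moment': array([-0.00010089,  0.00291037,  0.04135135]), 'opening': 0.9993997955247808}
top {'fov_y': 52.57494435757805, 'cx': 318.95696172796306, 'cy': 199.11206240097076, 'extrinsics': array([[ 0.01074772, -0.99993941, -0.00237762,  0.00695066],
       [ 0.98673371,  0.01022052,  0.1620251 , -0.55626707],
       [-0.16199098, -0.00408747,  0.98678377, -1.00549906],
       [ 0.        ,  0.        ,  0.        ,  1.        ]])}
side {'fov_y': 46.939799059539574, 'cx': 326.6853689327442, 'cy': 194.09366805082402, 'extrinsics': array([[ 0.99214075, -0.12479102, -0.00916171, -0.55133338],
       [ 0.08789181,  0.64291575,  0.76087737, -0.06162236],
       [-0.08906046, -0.75570268,  0.64883102, -1.53029129],
       [ 0.        ,  0.        ,  0.        ,  1.        ]])}
```

View pics/top0.png

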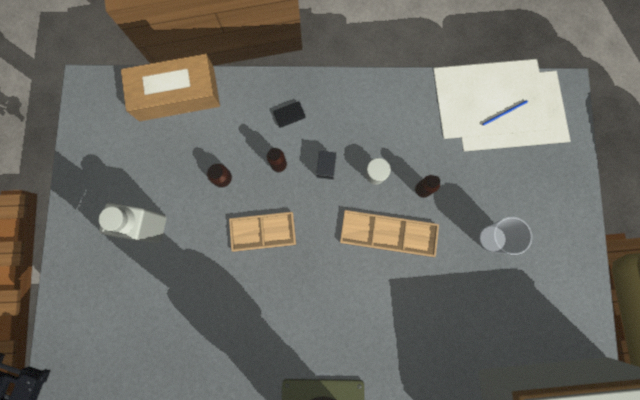

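View pics/side0.png

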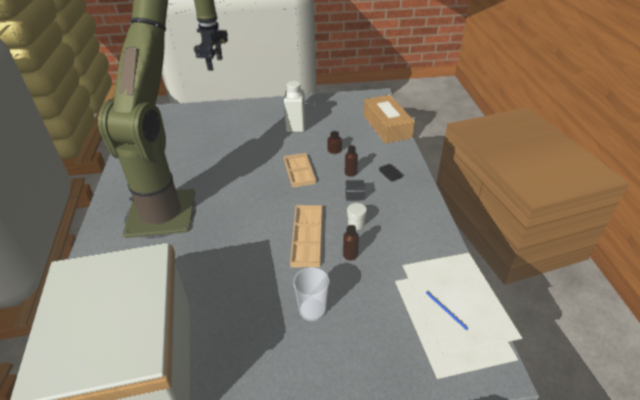

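The top view shows the jug at (125,218), the squat bottle at (219,175), tall bottles at (277,160) and (428,185), the box at (327,164), the jar at (379,170), the trays at (263,231) and (390,232), and the cup at (505,237). The dark thing at (288,113) looks flat, so it isn't the sample box. The side view agrees.

```bash
cat > h.py <<'E'
import numpy as np,cv2
from plant import r
def snap(n):
    d=r.snapshot(n);h=d["color"].shape[0]
    d["f"]=h/2/np.tan(np.radians(d["fov_y"]/2));return d
def ray(d,p):
    E=d["extrinsics"];R=E[:3,:3];c=-R.T@E[:3,3]
    v=R.T@np.array([(p[0]-d["cx"])/d["f"],-(p[1]-d["cy"])/d["f"],-1]);return c,v
def onz(d,p,z):
    c,v=ray(d,p);return c+v*(z-c[2])/v[2]
def proj(d,P):
    E=d["extrinsics"];q=E[:3,:3]@np.asarray(P)+E[:3,3]
    return np.array([d["cx"]-d["f"]*q[0]/q[2],d["cy"]+d["f"]*q[1]/q[2]])
E
python3 - <<'E'
from h import *
np.set_printoptions(precision=4,suppress=True)
T=snap("top");S=snap("side")
def crop(d,x0,y0,x1,y1,k,name):
    cv2.imwrite(name,cv2.resize(d["color"][y0:y1,x0:x1,::-1],None,fx=k,fy=k,interpolation=cv2.INTER_CUBIC))
crop(T,195,135,455,265,3,"pics/tc.png");crop(S,275,120,405,275,3.8,"pics/sc.png")
for nm,d in(("top",T),("side",S)):
    hsv=cv2.cvtColor(d["color"],cv2.COLOR_RGB2HSV)
    w=((hsv[...,0]>8)&(hsv[...,0]<28)&(hsv[...,1]>70)&(hsv[...,2]>90)).astype(np.uint8)
    b=((hsv[...,2]<60)).astype(np.uint8)
    roi=np.zeros_like(w); 
    if nm=="top": roi[95:265,190:460]=1
    else: roi[120:275,275:405]=1
    for lab,m in(("wood",w),("dark",b)):
        m=cv2.morphologyEx(m*roi,cv2.MORPH_CLOSE,np.ones((5,5)) if lab=="wood" else np.ones((2,2)))
        for c in cv2.findContours(m,0,2)[0]:
            if cv2.contourArea(c)<60:continue
            rc=cv2.minAreaRect(c);bx=cv2.boxPoints(rc)
            print(nm,lab,cv2.contourArea(c),np.array(rc[0]),np.array(rc[1]),rc[2])
            if lab=="wood":
                W=np.array([onz(d,p,.018)[:2] for p in bx]);print(W.tolist(),np.linalg.norm(W-np.roll(W,1,0),axis=1))
E
```

```text
top wood 2049.0 [261.7503 231.1696] [33.3094 64.7366] 83.8844985961914
[[0.5073773829354488, 0.2535133711761367], [0.5275465951130236, 0.08363230009147496], [0.44027080748965924, 0.07247060914641779], [0.4205738490565853, 0.24013888562105695]] [0.0878 0.1711 0.088  0.1688]
top wood 3066.5 [389.4267 232.989 ] [96.3718 33.3766] 8.530765533447266
[[0.44652728738988867, -0.04154383293849376], [0.5338663106803955, -0.05444711904532011], [0.49845294168532733, -0.3056311967669815], [0.41211863667557147, -0.2895319938837728]] [0.2504 0.0883 0.2537 0.0878]
top wood 374.0 [204.5 103. ] [16. 29.] 90.0
[[0.8506091296629543, 0.3750383501402905], [0.8513927998967065, 0.29426708130733364], [0.8046157153836133, 0.29189112036377557], [0.803828944207559, 0.37211803007039784]] [0.0469 0.0808 0.0468 0.0802]
top dark 318.5 [427.7501 185.75  ] [16.2635 25.4558] 45.0
top dark 363.5 [219.5 175.5] [24.0416 18.3848] 45.0
top dark 246.5 [277. 160.] [22. 18.] 90.0
top dark 453.5 [289.4355 114.8325] [17.6618 28.2158] 68.96248626708984
side wood 1634.5 [306.0713 236.0034] [29.7282 61.3591] 2.726310968399048
[[0.41059695704851884, -0.30328219127484923], [0.4372229224332927, -0.03968541215334409], [0.5339930755119744, -0.05993804994928187], [0.49474741199361727, -0.3198702979894307]] [0.0858 0.2649 0.0989 0.2629]
side wood 717.5 [299.4542 169.5138] [34.1944 24.9035] 73.3007583618164
[[0.4183301870491579, 0.2362654852722874], [0.5116561686038938, 0.2705645520585813], [0.5275132764384626, 0.06672107231686408], [0.4418176929790158, 0.03894042782732199]] [0.1987 0.0994 0.2045 0.0901]
side wood 594.0 [385.5 131. ] [22. 37.] 90.0
[[0.7825834878629105, 0.4500317710709547], [0.935539356177544, 0.42844897853089714], [0.8945281192247458, 0.2691853197675398], [0.7513813316272773, 0.2891684864503046]] [0.1639 0.1545 0.1645 0.1445]
side dark 157.0 [391.5 173. ] [19.0919 10.6066] 45.0
```

View pics/tc.png

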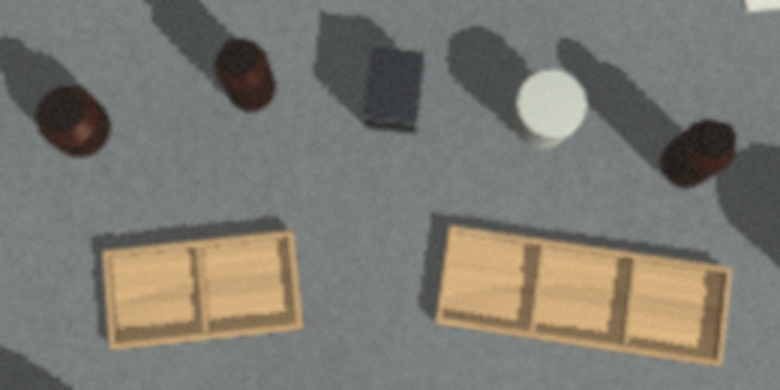

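View pics/sc.png

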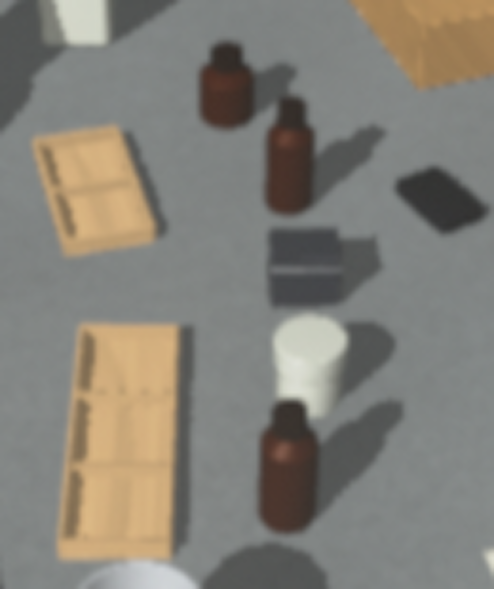

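The crops resolve the caps: squat (70,108), tall A (238,60), tall B (716,138), jar lid (552,104). The box top runs from (373,47) through (424,51) and (417,123) to (366,121). I'll cast these and check them against the side view.

Run:
```python
from h import *
np.set_printoptions(precision=4,suppress=True)
T=snap("top");S=snap("side")
tp=lambda c:((np.array(c)+.5)/3-.5+[195,135]); sp=lambda c:((np.array(c)+.5)/3.8-.5+[275,120])
for n,ct,z,cs in(("squat",(70,108),.078,(227,50)),("tallA",(238,60),.115,(291,104)),("jar",(552,104),.066,(311,344)),("tallB",(716,138),.115,(290,408))):
    print(n,onz(T,tp(ct),z),onz(S,sp(cs),z))
    A=[];b=[]
    for d,p in((T,tp(ct)),(S,sp(cs))):
        c,v=ray(d,p);v/=np.linalg.norm(v);M=np.eye(3)-np.outer(v,v);A.append(M);b.append(M@c)
    print("  tri",np.linalg.lstsq(np.vstack(A),np.hstack(b),rcond=None)[0])
B=np.array([onz(T,tp(c),.056)[:2] for c in((373,47),(424,51),(417,123),(366,121))])
print("box",B.mean(0),np.linalg.norm(B-np.roll(B,1,0),axis=1),np.degrees(np.arctan2(*(B[0]-B[3])[::-1])),np.degrees(np.arctan2(*(B[1]-B[2])[::-1])))
print("box side",np.mean([onz(S,sp(c),.056)[:2] for c in((270,230),(338,230),(343,268),(269,268))],0))
# trays, corners by hand
for n,C in(("two",((104,250),(293,231),(301,328),(111,348))),("three",((449,226),(732,268),(719,364),(436,322)))):
    P=np.array([onz(T,tp(c),.018)[:2] for c in C]);print(n,P.mean(0),np.linalg.norm(P-np.roll(P,1,0),axis=1))
    u=P[0]+P[3]-P[1]-P[2];u/=np.linalg.norm(u);print(' y axis dir',u,np.degrees(np.arctan2(u[1],u[0])))
    for k in((-.041,.041) if n=="two" else (-.082,0,.082)):print('  pocket',P.mean(0)+u*k)
print("jug",onz(T,(113,217),.195),"jugbase",onz(S,(295,128),0),"cup rim",onz(T,(514,236),.12))
```

```text
squat [0.6215 0.2704 0.078 ] [0.621  0.2802 0.078 ]
  tri [0.6195 0.2683 0.0858]
tallA [0.6547 0.1246 0.115 ] [0.6589 0.1256 0.115 ]
  tri [0.6568 0.1247 0.1151]
jar [ 0.632  -0.1401  0.066 ] [ 0.6313 -0.1463  0.066 ]
  tri [ 0.6328 -0.1408  0.061 ]
tallB [ 0.5932 -0.2658  0.115 ] [ 0.5926 -0.2665  0.115 ]
  tri [ 0.593  -0.2659  0.1145]
box [ 0.6497 -0.0054] [0.0664 0.0447 0.0646 0.0441] -4.613412539700553 -5.146319784110079
box side [ 0.6498 -0.0124]
two [0.4742 0.1616] [0.0863 0.1673 0.0857 0.1661]
 y axis dir [-0.1131  0.9936] 96.49242656061867
  pocket [0.4788 0.1208]
  pocket [0.4695 0.2023]
three [ 0.4727 -0.1725] [0.0854 0.251  0.0849 0.2478]
 y axis dir [0.137  0.9906] 82.12738941047294
  pocket [ 0.4615 -0.2538]
  pocket [ 0.4727 -0.1725]
  pocket [ 0.4839 -0.0913]
jug [0.4869 0.4664 0.195 ] jugbase [0.4803 0.4586 0.    ] cup rim [ 0.4601 -0.4508  0.12  ]
```

Call:
{"op": "drive_tool", "data": {"deltas": [[[7, 0, 0], [-0.5, 0, 0], 8.8], [[7, 0, 0], [-0.5, 0, 0], 8.8], [[7, 0, 0], [-0.5, 0, 0], 8.8], [[7, 0, 0], [-0.5, 0, 0], 8.8], [[7, 0, 0], [-0.5, 0, 0], 8.8], [[7, 0, 0], [-0.5, 0, 0], 8.8], [[7, 0, 0], [-0.5, 0, 0], 8.8], [[7, 0, 0], [-0.5, 0, 0], 8.8], [[7, 0, 0], [-0.5, 0, 0], 8.8], [[7, 0, 0], [-0.5, 0, 0], 8.8], [[3, 0, 0], [0, 0, 0], 8.8], [[0, 0, 0], [0, 0, 0], 8.8]], "force": 20}}

```text
clock: 1.3
tool_pos: [0.1826, 0.5979, 0.2999]
eef_rot: [0.5, 0.5, -0.5, 0.5]
contact_force: [-0.3, -0.3, 0.0]
opening: 0.997
```

Call:
{"op": "drive_tool", "data": {"deltas": [[[0, 0, 0], [0, 2.0, 2.0], 8.8], [[0, 0, 0], [0, 2.7, 2.7], 8.8], [[0, 0, 0], [0, 2.7, 2.7], 8.8], [[0, 0, 0], [0, 2.7, 2.7], 8.8], [[0, 0, 0], [0, 2.7, 2.7], 8.8], [[0, 0, 0], [0, 2.7, 2.7], 8.8], [[0, 0, 0], [0, 2.7, 2.7], 8.8], [[0, 0, 0], [0, 2.7, 2.7], 8.8], [[0, 0, 0], [0, 2.7, 2.7], 8.8], [[0, 0, 0], [0, 2.7, 2.7], 8.8], [[0, 0, 0], [0, 2.7, 2.7], 8.8], [[0, 0, 0], [0, 2.7, 2.7], 8.8]]}}

```text
clock: 2.3
tool_pos: [0.5007, 0.2792, 0.2996]
eef_rot: [0.499, 0.501, -0.499, 0.5]
contact_force: [0.1, 0.8, -0.2]
opening: 0.996
```

Call:
{"op": "drive_tool", "data": {"deltas": [[[0, 0, 0], [0, 2.6, 2.6], 8.8], [[0, 0, 0], [0, 2.6, 2.6], 8.8], [[0, 0, 0], [0, 2.6, 2.6], 8.8], [[0, 0, 0], [0, 2.6, 2.6], 8.8], [[0, 0, 0], [0, 2.6, 2.6], 8.8], [[0, 0, 0], [0, 2.0, 2.0], 8.8], [[0, 0, 0], [0, 0, 0], 8.8], [[0, 0, 0], [0, 0, 0], 8.8]]}}

```text
clock: 2.97
tool_pos: [0.6504, 0.1284, 0.299]
eef_rot: [-0.5, -0.499, 0.501, -0.499]
contact_force: [-0.5, 0.7, -0.1]
opening: 0.994
```

Call:
{"op": "drive_tool", "data": {"deltas": [[[0, 0, 0], [2, 0.5, 0.3], 8.8], [[0, 0, 0], [3, 0, 0], 8.8], [[0, 0, 0], [3, 0, 0], 8.8], [[0, 0, 0], [3, 0, 0], 8.8], [[0, 0, 0], [3, 0, 0], 8.8], [[0, 0, 0], [2, 0, 0], 8.8], [[0, 0, 0], [2, 0, 0], 8.8], [[0, 0, 0], [2, 0, 0], 8.8], [[0, 0, 0], [2, 0, 0], 8.8], [[0, 0, 0], [1, 0, 0], 8.8], [[0, 0, 0], [0, 0, 0], 8.8], [[0, 0, 0], [0, 0, 0], 8.8]]}}

```text
clock: 3.97
tool_pos: [0.6543, 0.1288, 0.0698]
eef_rot: [0.5, 0.501, -0.5, 0.5]
contact_force: [0.3, 0.1, -0.3]
opening: 1.0
```

Run:
```python
from h import *
out=[]
for n,b in(("top",(210,110,340,210)),("side",(300,100,400,200))):
    d=snap(n);x0,y0,x1,y1=b
    out.append(cv2.resize(d["color"][y0:y1,x0:x1,::-1],(int((x1-x0)*3.4),340),interpolation=cv2.INTER_CUBIC))
cv2.imwrite("pics/g1.png",np.hstack(out));print(r.get_state()["tool_pos"])
```

```text
[0.6554959  0.1283776  0.07111634]
```

View pics/g1.png

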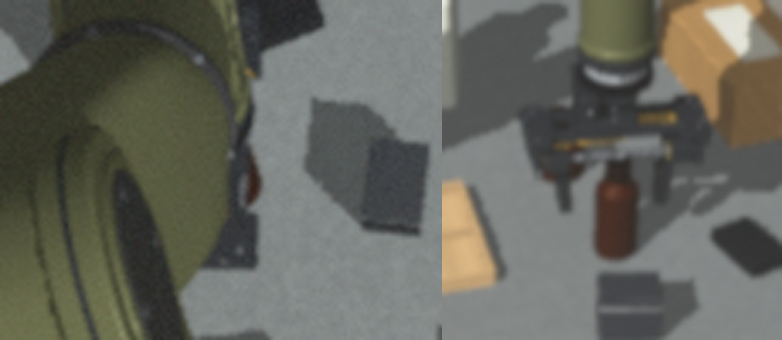

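The side crop shows tall A's bottle midway between the open fingers. I'll correct 3 mm in y and close.

Call:
{"op": "drive_tool", "data": {"deltas": [[[0, 0, 0], [0.2, 0, 0.3], 8.8], [[0, 0, 0], [0, 0, 0], 4], [[0, 0, 0], [0, 0, 0], 4], [[0, 0, 0], [0, 0, 0], 4], [[0, 0, 0], [0, 0, 0], 4], [[0, 0, 0], [0, 0, 0], 4], [[0, 0, 0], [0, 0, 0], 4], [[0, 0, 0], [0, 0, 0], 4], [[0, 0, 0], [0, 0, 0], 4], [[0, 0, 0], [0, 0, 0], 4], [[0, 0, 0], [0, 0, 0], 4], [[0, 0, 0], [0, 0, 0], 4]], "force": 20}}

```text
clock: 5.07
tool_pos: [0.6554, 0.1248, 0.068]
eef_rot: [0.5, 0.5, -0.5, 0.5]
contact_force: [2.0, 0.5, 1.9]
opening: 0.518
```

Call:
{"op": "drive_tool", "data": {"deltas": [[[0, 0, 0], [-0.3, 0, 0], 4], [[0, 0, 0], [-1, 0, 0], 4], [[0, 0, 0], [-2, 0, 0], 4], [[0, 0, 0], [-2, 0, 0], 4], [[0, 0, 0], [-2, 0, 0], 4], [[0, 0, 0], [-1.7, 0, 0], 4], [[0, 0, 0], [-1, -0.6, -0.2], 4], [[0, 0, 0], [0, -2, -0.8], 4], [[0, 0, 0], [0, -2, -0.9], 4], [[0, 0, 0], [0, -2, -0.8], 4], [[0, 0, 0], [0, -2, -0.9], 4], [[0, 0, 0], [0, -2, -0.8], 4]]}}

```text
clock: 6.07
tool_pos: [0.5462, 0.1691, 0.1676]
eef_rot: [0.499, 0.501, -0.501, 0.5]
contact_force: [0.1, 0.6, -1.2]
opening: 0.515
```

Call:
{"op": "drive_tool", "data": {"deltas": [[[0, 0, 0], [0, -2, -0.8], 4], [[0, 0, 0], [0, -2, -0.9], 4], [[0, 0, 0], [0, -2, -0.8], 4], [[0, 0, 0], [0, -1.4, -0.5], 4], [[0, 0, 0], [0, -0.6, -0.3], 4], [[0, 0, 0], [0, 0, 0], 4], [[0, 0, 0], [0, 0, 0], 4]]}}

```text
clock: 6.65
tool_pos: [0.4691, 0.2016, 0.1679]
eef_rot: [0.5, 0.5, -0.5, 0.5]
contact_force: [-0.2, -0.0, -1.3]
opening: 0.518
```

Call:
{"op": "drive_tool", "data": {"deltas": [[[0, 0, 0], [1, 0, 0], 4], [[0, 0, 0], [2, 0, 0], 4], [[0, 0, 0], [2, 0, 0], 4], [[0, 0, 0], [2, 0, 0], 4], [[0, 0, 0], [1, 0, 0], 4], [[0, 0, 0], [0.6, 0, 0], 4], [[0, 0, 0], [0.4, 0, 0], 4], [[0, 0, 0], [0.3, 0, 0], 4], [[0, 0, 0], [0.1, 0, 0], 4], [[0, 0, 0], [0.1, 0, 0], 4], [[0, 0, 0], [0, 0, 0], 4], [[0, 0, 0], [0, 0, 0], 4]]}}

```text
clock: 7.65
tool_pos: [0.469, 0.2018, 0.0732]
eef_rot: [0.5, 0.5, -0.5, 0.5]
contact_force: [-0.2, -0.9, -2.1]
opening: 0.52
```

Call:
{"op": "drive_tool", "data": {"deltas": [[[0, 0, 0], [0.1, 0, 0], 4], [[0, 0, 0], [0, 0, 0], 4], [[0, 0, 0], [0, 0, 0], 4]]}}

```text
clock: 7.9
tool_pos: [0.469, 0.2018, 0.072]
eef_rot: [0.5, 0.5, -0.5, 0.5]
contact_force: [-0.5, 0.6, 0.3]
opening: 0.519
```

Call:
{"op": "drive_tool", "data": {"deltas": [[[0, 0, 0], [0, 0, 0], 5.5], [[0, 0, 0], [0, 0, 0], 8.8], [[0, 0, 0], [0, 0, 0], 8.8], [[0, 0, 0], [0, 0, 0], 8.8], [[0, 0, 0], [0, 0, 0], 8.8], [[0, 0, 0], [0, 0, 0], 8.8], [[0, 0, 0], [-1, 0, 0], 8.8], [[0, 0, 0], [-2, 0, 0], 8.8], [[0, 0, 0], [-2, 0, 0], 8.8], [[0, 0, 0], [-2, 0, 0], 8.8], [[0, 0, 0], [-2, 0, 0], 8.8], [[0, 0, 0], [-1, 0, 0], 8.8]]}}

```text
clock: 8.9
tool_pos: [0.4695, 0.2019, 0.1744]
eef_rot: [0.501, 0.5, -0.499, 0.5]
contact_force: [0.6, 0.0, 0.4]
opening: 0.999
```

Call:
{"op": "drive_tool", "data": {"deltas": [[[0, 0, 0], [0, 1.2, -0.5], 8.8], [[0, 0, 0], [0, 2.5, -1.2], 8.8], [[0, 0, 0], [0, 2.5, -1.2], 8.8], [[0, 0, 0], [0, 2.5, -1.1], 8.8], [[0, 0, 0], [0, 2.5, -1.1], 8.8], [[0, 0, 0], [0, 2.5, -1.1], 8.8], [[0, 0, 0], [0, 1.5, -0.7], 8.8], [[0, 0, 0], [1, 0, 0], 8.8], [[0, 0, 0], [2, 0, 0], 8.8], [[0, 0, 0], [2, 0, 0], 8.8], [[0, 0, 0], [0, 0, 0], 8.8], [[0, 0, 0], [0, 0, 0], 8.8]]}}

```text
clock: 9.9
tool_pos: [0.6188, 0.2698, 0.1204]
eef_rot: [-0.499, -0.501, 0.501, -0.499]
contact_force: [0.0, -0.4, 0.4]
opening: 0.999
```

Run:
```python
from h import *
d=snap("side")
cv2.imwrite("pics/g2.png",cv2.resize(d["color"][90:240,270:410,::-1],None,fx=4,fy=4,interpolation=cv2.INTER_CUBIC));print(r.get_state()["tool_pos"])
```

```text
[0.62005409 0.27027238 0.1217871 ]
```

View pics/g2.png

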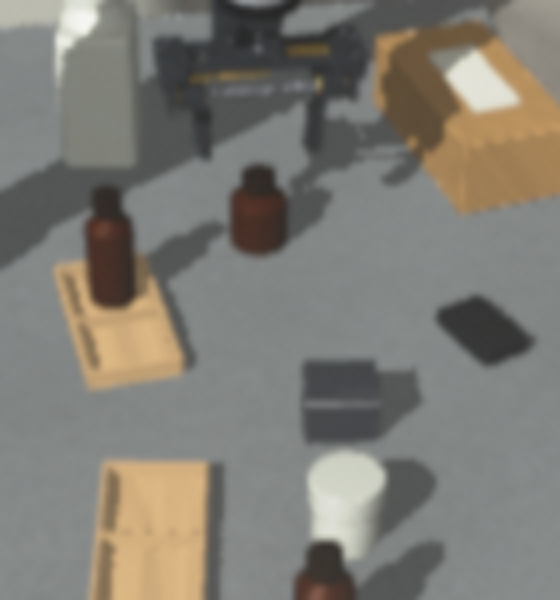

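The tall bottle stands upright in the far pocket of tray two at (110,250), and the gripper is centred over the squat bottle.

Call:
{"op": "drive_tool", "data": {"deltas": [[[0, 0, 0], [2, 0, 0], 8.8], [[0, 0, 0], [2, 0, 0], 8.8], [[0, 0, 0], [2, 0, 0], 8.8], [[0, 0, 0], [1.7, 0, 0], 8.8], [[0, 0, 0], [1, 0, 0], 8.8], [[0, 0, 0], [0, 0, 0], 8.8], [[0, 0, 0], [0, 0, 0], 5], [[0, 0, 0], [0, 0, 0], 5], [[0, 0, 0], [0, 0, 0], 5], [[0, 0, 0], [0, 0, 0], 5], [[0, 0, 0], [0, 0, 0], 5], [[0, 0, 0], [0, 0, 0], 5]]}}

```text
clock: 10.95
tool_pos: [0.6211, 0.2708, 0.0355]
eef_rot: [0.5, 0.5, -0.5, 0.5]
contact_force: [-0.8, -0.1, 3.1]
opening: 0.619
```

Call:
{"op": "drive_tool", "data": {"deltas": [[[0, 0, 0], [0, 0, 0], 5], [[0, 0, 0], [0, 0, 0], 5], [[0, 0, 0], [0, 0, 0], 5]]}}

```text
clock: 11.2
tool_pos: [0.6211, 0.2709, 0.0355]
eef_rot: [0.5, 0.5, -0.5, 0.5]
contact_force: [-0.9, -0.0, 4.9]
opening: 0.621
```

Call:
{"op": "drive_tool", "data": {"deltas": [[[0, 0, 0], [-0.3, 0, 0], 5], [[0, 0, 0], [-0.7, 0, 0], 5], [[0, 0, 0], [-1, 0, 0], 5], [[0, 0, 0], [-1, 0, 0], 5], [[0, 0, 0], [0, 0, 0], 5], [[0, 0, 0], [0, 0, 0], 5]]}}

```text
clock: 11.7
tool_pos: [0.6215, 0.271, 0.0659]
eef_rot: [0.501, 0.5, -0.499, 0.5]
contact_force: [-0.1, -0.2, -1.5]
opening: 0.617
```

Run:
```python
from h import *
d=snap("side")
cv2.imwrite("pics/g3.png",cv2.resize(d["color"][90:180,290:380,::-1],None,fx=5,fy=5,interpolation=cv2.INTER_CUBIC));s=r.get_state();print(s["tool_pos"],s["contact_force"],s["opening"])
```

```text
[0.62091229 0.27077097 0.06517806] [-0.05148035  0.2855316  -2.46276315] 0.6242074954921386
```

View pics/g3.png

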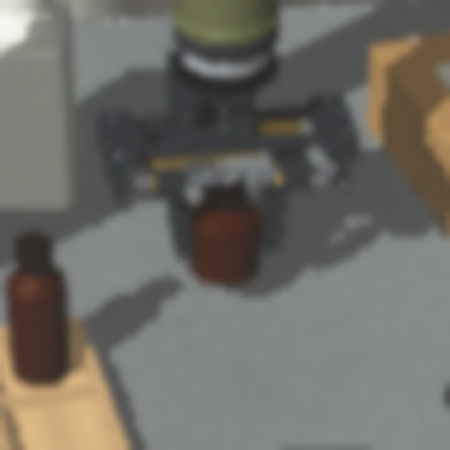

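The squat bottle hangs upright between the fingers at (225,240) with weight on the wrist. I'll carry it to tray three's near pocket.

Call:
{"op": "drive_tool", "data": {"deltas": [[[0, 0, 0], [-1.5, 0, 0], 5], [[0, 0, 0], [-2, 0, 0], 5], [[0, 0, 0], [-2, 0, 0], 5], [[0, 0, 0], [-1.5, -0.4, 1], 5], [[0, 0, 0], [0, -0.9, 2.3], 5], [[0, 0, 0], [0, -1, 2.6], 5], [[0, 0, 0], [0, -1, 2.6], 5], [[0, 0, 0], [0, -1, 2.6], 5], [[0, 0, 0], [0, -1, 2.6], 5], [[0, 0, 0], [0, -1, 2.6], 5], [[0, 0, 0], [0, -1, 2.6], 5], [[0, 0, 0], [0, -1, 2.6], 5]]}}

```text
clock: 12.75
tool_pos: [0.5373, 0.0545, 0.1355]
eef_rot: [0.5, 0.5, -0.5, 0.5]
contact_force: [0.8, -0.2, -1.1]
opening: 0.622
```

Call:
{"op": "drive_tool", "data": {"deltas": [[[0, 0, 0], [0, -1, 2.6], 5], [[0, 0, 0], [0, -1, 2.6], 5], [[0, 0, 0], [0, -1, 2.6], 5], [[0, 0, 0], [0, -1, 2.6], 5], [[0, 0, 0], [0, -1, 2.6], 5], [[0, 0, 0], [0, -0.9, 2.2], 5], [[0, 0, 0], [0, -0.5, 1.5], 5], [[0, 0, 0], [0, 0, 0.6], 5], [[0, 0, 0], [0, 0, 0], 5], [[0, 0, 0], [0, 0, 0], 5]]}}

```text
clock: 13.58
tool_pos: [0.4747, -0.1166, 0.135]
eef_rot: [0.5, 0.5, -0.499, 0.5]
contact_force: [0.2, 0.5, -1.4]
opening: 0.623
```

Call:
{"op": "drive_tool", "data": {"deltas": [[[0, 0, 0], [0, 0.4, -1.2], 5], [[0, 0, 0], [0, 0.5, -1.3], 5], [[0, 0, 0], [1, 0, 0], 5], [[0, 0, 0], [2, 0, 0], 5], [[0, 0, 0], [2, 0, 0], 5], [[0, 0, 0], [2, 0, 0], 5], [[0, 0, 0], [1, 0, 0], 5], [[0, 0, 0], [0.7, 0, 0], 5], [[0, 0, 0], [0.4, 0, 0], 5], [[0, 0, 0], [0.2, 0, 0], 5], [[0, 0, 0], [0, 0, 0], 5], [[0, 0, 0], [0, 0, 0], 5]]}}

```text
clock: 14.58
tool_pos: [0.4831, -0.0924, 0.0423]
eef_rot: [0.5, 0.5, -0.5, 0.5]
contact_force: [-0.1, -0.0, -0.8]
opening: 0.625
```

Call:
{"op": "drive_tool", "data": {"deltas": [[[0, 0, 0], [0.1, 0, 0], 5], [[0, 0, 0], [0.1, 0, 0], 5], [[0, 0, 0], [0, 0, 0], 5], [[0, 0, 0], [0, 0, 0], 5]]}}

```text
clock: 14.92
tool_pos: [0.4828, -0.0923, 0.0399]
eef_rot: [0.5, 0.5, -0.5, 0.5]
contact_force: [-0.2, -0.5, -2.0]
opening: 0.619
```

Call:
{"op": "drive_tool", "data": {"deltas": [[[0, 0, 0], [0.1, 0, 0], 5], [[0, 0, 0], [0, 0, 0], 5], [[0, 0, 0], [0, 0, 0], 5]]}}

```text
clock: 15.17
tool_pos: [0.4829, -0.0924, 0.0394]
eef_rot: [0.5, 0.5, -0.5, 0.5]
contact_force: [-0.2, 1.2, 6.3]
opening: 0.625
```

Call:
{"op": "drive_tool", "data": {"deltas": [[[0, 0, 0], [0, 0, 0], 6.5], [[0, 0, 0], [0, 0, 0], 8.8], [[0, 0, 0], [0, 0, 0], 8.8], [[0, 0, 0], [0, 0, 0], 8.8], [[0, 0, 0], [0, 0, 0], 8.8], [[0, 0, 0], [-1, 0, 0], 8.8], [[0, 0, 0], [-2, 0, 0], 8.8], [[0, 0, 0], [-2, 0, 0], 8.8], [[0, 0, 0], [-2, 0, 0], 8.8], [[0, 0, 0], [-2, 0, 0], 8.8], [[0, 0, 0], [-1, 0, 0], 8.8], [[0, 0, 0], [0, 0, 0], 8.8]]}}

```text
clock: 16.17
tool_pos: [0.4839, -0.0926, 0.1409]
eef_rot: [0.501, 0.499, -0.499, 0.501]
contact_force: [0.7, 0.6, 0.0]
opening: 0.996
```

Call:
{"op": "drive_tool", "data": {"deltas": [[[0, 0, 0], [0, 1.2, -0.6], 8.8], [[0, 0, 0], [0, 2.5, -1.3], 8.8], [[0, 0, 0], [0, 2.5, -1.3], 8.8], [[0, 0, 0], [0, 2.5, -1.3], 8.8], [[0, 0, 0], [0, 2.5, -1.3], 8.8], [[0, 0, 0], [0, 2.5, -1.3], 8.8], [[0, 0, 0], [0, 2, -1], 8.8], [[0, 0, 0], [0, 1, -0.5], 8.8], [[5, 0, 0], [0, 0, 0], 8.8], [[0, 0, 0], [2, 0, 0], 8.8], [[0, 0, 0], [0, 0, 0], 8.8], [[0, 0, 0], [0, 0, 0], 8.8]]}}

```text
clock: 17.17
tool_pos: [0.648, -0.0063, 0.1167]
eef_rot: [-0.52, -0.479, 0.522, -0.477]
contact_force: [-0.3, 0.9, 1.0]
opening: 0.997
```

Run:
```python
from h import *
d=snap("side")
cv2.imwrite("pics/g4.png",cv2.resize(d["color"][120:260,270:400,::-1],None,fx=4,fy=4,interpolation=cv2.INTER_CUBIC));s=r.get_state();print(s["tool_pos"],s["contact_force"],s["opening"])
```

```text
[ 0.64884828 -0.00641446  0.11779454] [ 0.59667344 -0.02615479 -0.4575984 ] 0.9976125394936806
```

View pics/g4.png

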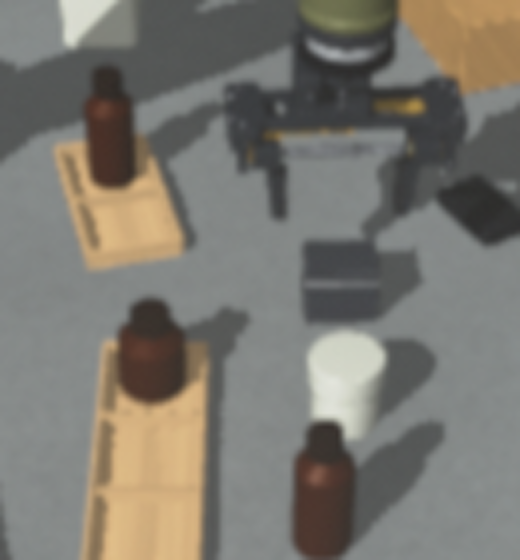

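The squat bottle stands in tray three's near pocket at (150,350). The fingers straddle the box evenly, with a midpoint of about 341 against 342 for the box. Descending now.

Call:
{"op": "drive_tool", "data": {"deltas": [[[0, 0, 0], [2, 0, 0], 8.8], [[0, 0, 0], [2, 0, 0], 8.8], [[0, 0, 0], [2, 0, 0], 8.8], [[0, 0, 0], [1.2, 0, 0], 8.8], [[0, 0, 0], [1, 0, 0], 8.8], [[0, 0, 0], [0, 0, 0], 8.8], [[0, 0, 0], [0, 0, 0], 5.5], [[0, 0, 0], [0, 0, 0], 5.5], [[0, 0, 0], [0, 0, 0], 5.5], [[0, 0, 0], [0, 0, 0], 5.5], [[0, 0, 0], [0, 0, 0], 5.5], [[0, 0, 0], [0, 0, 0], 5.5]]}}

```text
clock: 18.22
tool_pos: [0.6504, -0.0063, 0.0377]
eef_rot: [0.522, 0.477, -0.521, 0.478]
contact_force: [-0.2, -0.5, 3.2]
opening: 0.701
```

Call:
{"op": "drive_tool", "data": {"deltas": [[[0, 0, 0], [0, 0, 0], 5.5], [[0, 0, 0], [0, 0, 0], 5.5], [[0, 0, 0], [0, 0, 0], 5.5]]}}

```text
clock: 18.47
tool_pos: [0.6504, -0.0063, 0.0377]
eef_rot: [0.522, 0.477, -0.521, 0.478]
contact_force: [-1.4, -0.3, 6.3]
opening: 0.699
```

Call:
{"op": "drive_tool", "data": {"deltas": [[[0, 0, 0], [-0.3, 0, 0], 5.5], [[0, 0, 0], [-1, 0, 0], 5.5], [[0, 0, 0], [-2, 0, 0], 5.5], [[0, 0, 0], [-2, 0, 0], 5.5], [[0, 0, 0], [-2, 0, 0], 5.5], [[0, 0, 0], [-2, 0, 0], 5.5], [[3, 0, 0], [-0.7, 0, 0], 5.5], [[0, 0, 0], [0, -0.8, 1], 5.5], [[0, 0, 0], [0, -1.7, 2.1], 5.5], [[0, 0, 0], [0, -1.7, 2.1], 5.5], [[0, 0, 0], [0, -1.7, 2.1], 5.5], [[0, 0, 0], [0, -1.7, 2.1], 5.5]]}}

```text
clock: 19.47
tool_pos: [0.5602, -0.0895, 0.1372]
eef_rot: [-0.534, -0.464, 0.534, -0.464]
contact_force: [0.0, -0.1, -1.5]
opening: 0.705
```

Call:
{"op": "drive_tool", "data": {"deltas": [[[0, 0, 0], [0, -1.7, 2.1], 5.5], [[0, 0, 0], [0, -1.7, 2.1], 5.5], [[0, 0, 0], [0, -1.7, 2.1], 5.5], [[0, 0, 0], [0, -1.7, 2.1], 5.5], [[0, 0, 0], [0, -0.9, 1.1], 5.5], [[0, 0, 0], [0, 0, 0], 5.5], [[0, 0, 0], [0, 0, 0], 5.5]]}}

```text
clock: 20.05
tool_pos: [0.472, -0.1726, 0.1371]
eef_rot: [0.534, 0.463, -0.534, 0.464]
contact_force: [0.9, 0.4, -0.8]
opening: 0.703
```

Call:
{"op": "drive_tool", "data": {"deltas": [[[0, 0, 0], [1, 0, 0], 5.5], [[0, 0, 0], [2, 0, 0], 5.5], [[0, 0, 0], [2, 0, 0], 5.5], [[0, 0, 0], [2, 0, 0], 5.5], [[0, 0, 0], [1, 0, 0], 5.5], [[0, 0, 0], [0.7, 0, 0], 5.5], [[0, 0, 0], [0.4, 0, 0], 5.5], [[0, 0, 0], [0.2, 0, 0], 5.5], [[0, 0, 0], [0.1, 0, 0], 5.5], [[0, 0, 0], [0.1, 0, 0], 5.5], [[0, 0, 0], [0, 0, 0], 5.5], [[0, 0, 0], [0, 0, 0], 5.5]]}}

```text
clock: 21.05
tool_pos: [0.4722, -0.1723, 0.0422]
eef_rot: [0.534, 0.464, -0.533, 0.464]
contact_force: [-0.8, -0.1, -1.9]
opening: 0.7
```

Call:
{"op": "drive_tool", "data": {"deltas": [[[0, 0, 0], [0.1, 0, 0], 5.5], [[0, 0, 0], [0, 0, 0], 5.5], [[0, 0, 0], [0, 0, 0], 5.5]]}}

```text
clock: 21.3
tool_pos: [0.4722, -0.1723, 0.0416]
eef_rot: [0.534, 0.463, -0.533, 0.464]
contact_force: [-0.2, -0.4, 5.9]
opening: 0.701
```

Call:
{"op": "drive_tool", "data": {"deltas": [[[0, 0, 0], [0, 0, 0], 7], [[0, 0, 0], [0, 0, 0], 8.8], [[0, 0, 0], [0, 0, 0], 8.8], [[0, 0, 0], [0, 0, 0], 8.8], [[0, 0, 0], [0, 0, 0], 8.8], [[0, 0, 0], [-1, 0, 0], 8.8], [[0, 0, 0], [-2, 0, 0], 8.8], [[0, 0, 0], [-2, 0, 0], 8.8], [[0, 0, 0], [-2, 0, 0], 8.8], [[0, 0, 0], [-2, 0, 0], 8.8], [[-4, 0, 0], [-1, 0, 0], 8.8], [[-4, 0, 0], [0, 0, 0], 8.8]]}}

```text
clock: 22.3
tool_pos: [0.4731, -0.1727, 0.1436]
eef_rot: [0.5, 0.499, -0.499, 0.502]
contact_force: [1.1, 0.1, -0.9]
opening: 0.998
```

Call:
{"op": "drive_tool", "data": {"deltas": [[[0, 0, 0], [0, 1, -0.1], 8.8], [[0, 0, 0], [0, 2, -0.4], 8.8], [[0, 0, 0], [0, 3, -0.6], 8.8], [[0, 0, 0], [0, 3, -0.6], 8.8], [[0, 0, 0], [0, 3, -0.6], 8.8], [[0, 0, 0], [0, 2.5, -0.5], 8.8], [[0, 0, 0], [0, 1.5, -0.3], 8.8], [[0, 0, 0], [0, 0, 0], 8.8], [[0, 0, 0], [1, 0, 0], 8.8], [[0, 0, 0], [1.5, 0, 0], 8.8], [[0, 0, 0], [0, 0, 0], 8.8], [[0, 0, 0], [0, 0, 0], 8.8]]}}

```text
clock: 23.3
tool_pos: [0.6295, -0.1418, 0.1148]
eef_rot: [-0.499, -0.501, 0.501, -0.499]
contact_force: [0.8, -0.6, 0.6]
opening: 1.001
```

Run:
```python
from h import *
d=snap("side")
cv2.imwrite("pics/g5.png",cv2.resize(d["color"][130:280,270:400,::-1],None,fx=4,fy=4,interpolation=cv2.INTER_CUBIC));s=r.get_state();print(s["tool_pos"],s["contact_force"],s["opening"])
```

```text
[ 0.63053634 -0.14178492  0.11560737] [0.31407914 1.00154494 0.33896821] 0.9981632670102651
```

View pics/g5.png

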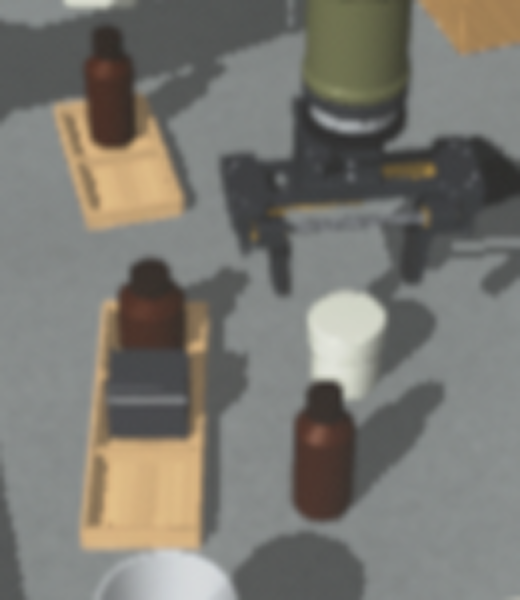

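The box stands in the middle pocket at (148,395), and the fingers are centred on the jar lid (348 against 346). Descending onto the lid.

Call:
{"op": "drive_tool", "data": {"deltas": [[[0, 0, 0], [2, 0.1, 0], 8.8], [[0, 0, 0], [2, 0, 0], 8.8], [[0, 0, 0], [2, 0, 0], 8.8], [[0, 0, 0], [0.8, 0, 0], 8.8], [[0, 0, 0], [0, 0, 0], 8.8], [[0, 0, 0], [0, 0, 0], 8.8], [[0, 0, 0], [0, 0, 0], 5.4], [[0, 0, 0], [0, 0, 0], 5.4], [[0, 0, 0], [0, 0, 0], 5.4], [[0, 0, 0], [0, 0, 0], 5.4], [[0, 0, 0], [0, 0, 0], 5.4], [[0, 0, 0], [0, 0, 0], 5.4]]}}

```text
clock: 24.35
tool_pos: [0.6331, -0.1413, 0.0483]
eef_rot: [0.5, 0.5, -0.5, 0.5]
contact_force: [-0.5, -0.1, 5.2]
opening: 0.673
```

Call:
{"op": "drive_tool", "data": {"deltas": [[[0, 0, 0], [0, 0, 0], 5.4], [[0, 0, 0], [0, 0, 0], 5.4], [[0, 0, 0], [0, 0, 0], 5.4]]}}

```text
clock: 24.6
tool_pos: [0.6331, -0.1413, 0.0483]
eef_rot: [0.5, 0.5, -0.5, 0.5]
contact_force: [-2.1, 1.0, 6.1]
opening: 0.669
```

Call:
{"op": "drive_tool", "data": {"deltas": [[[0, 0, 0], [-0.3, 0, 0], 5.4], [[0, 0, 0], [-1, 0, 0], 5.4], [[0, 0, 0], [-2, 0, 0], 5.4], [[0, 0, 0], [-2, 0, 0], 5.4], [[0, 0, 0], [-2, 0, 0], 5.4], [[0, 0, 0], [-2, 0, 0], 5.4], [[0, 0, 0], [-0.7, -0.7, -1.2], 5.4], [[0, 0, 0], [0, -1.4, -2.4], 5.4], [[0, 0, 0], [0, -1.4, -2.4], 5.4], [[0, 0, 0], [0, -1.4, -2.4], 5.4], [[0, 0, 0], [0, -1.4, -2.4], 5.4], [[0, 0, 0], [0, -1.4, -2.4], 5.4]]}}

```text
clock: 25.6
tool_pos: [0.5552, -0.0082, 0.1482]
eef_rot: [0.5, 0.5, -0.5, 0.5]
contact_force: [-0.2, 0.5, -1.6]
opening: 0.673
```

Call:
{"op": "drive_tool", "data": {"deltas": [[[0, 0, 0], [0, -1.4, -2.4], 5.4], [[0, 0, 0], [0, -1.4, -2.4], 5.4], [[0, 0, 0], [0, -1.4, -2.4], 5.4], [[0, 0, 0], [0, -1.4, -2.4], 5.4], [[0, 0, 0], [0, -1.4, -2.4], 5.4], [[0, 0, 0], [0, -0.7, -1], 5.4], [[0, 0, 0], [0, 0, 0], 5.4], [[0, 0, 0], [0, 0, 0], 5.4]]}}

```text
clock: 26.27
tool_pos: [0.4791, 0.1212, 0.1481]
eef_rot: [0.5, 0.5, -0.499, 0.5]
contact_force: [0.8, 0.0, -1.6]
opening: 0.676
```

Call:
{"op": "drive_tool", "data": {"deltas": [[[0, 0, 0], [1, 0, 0], 5.4], [[0, 0, 0], [2, 0, 0], 5.4], [[0, 0, 0], [2, 0, 0], 5.4], [[0, 0, 0], [2, 0, 0], 5.4], [[0, 0, 0], [1, 0, 0], 5.4], [[0, 0, 0], [0.7, 0, 0], 5.4], [[0, 0, 0], [0.4, 0, 0], 5.4], [[0, 0, 0], [0.2, 0, 0], 5.4], [[0, 0, 0], [0.1, 0, 0], 5.4], [[0, 0, 0], [0.1, 0, 0], 5.4], [[0, 0, 0], [0, 0, 0], 5.4], [[0, 0, 0], [0, 0, 0], 5.4]]}}

```text
clock: 27.27
tool_pos: [0.4792, 0.121, 0.0532]
eef_rot: [0.5, 0.5, -0.5, 0.5]
contact_force: [-0.1, 0.4, -0.8]
opening: 0.673
```

Call:
{"op": "drive_tool", "data": {"deltas": [[[0, 0, 0], [0.1, 0, 0], 5.4], [[0, 0, 0], [0, 0, 0], 5.4], [[0, 0, 0], [0, 0, 0], 5.4]]}}

```text
clock: 27.52
tool_pos: [0.4793, 0.121, 0.0522]
eef_rot: [0.5, 0.5, -0.5, 0.5]
contact_force: [0.6, 0.1, 5.0]
opening: 0.673
```

Call:
{"op": "drive_tool", "data": {"deltas": [[[0, 0, 0], [0, 0, 0], 7], [[0, 0, 0], [0, 0, 0], 8.8], [[0, 0, 0], [0, 0, 0], 8.8], [[0, 0, 0], [0, 0, 0], 8.8], [[0, 0, 0], [0, 0, 0], 8.8], [[0, 0, 0], [-1, 0, 0], 8.8], [[0, 0, 0], [-2, 0, 0], 8.8], [[0, 0, 0], [-2, 0, 0], 8.8], [[0, 0, 0], [-2, 0, 0], 8.8], [[0, 0, 0], [-2, 0, 0], 8.8], [[0, 0, 0], [-2, 0, 0], 8.8], [[0, 0, 0], [-1, 0.4, 1.2], 8.8]]}}

```text
clock: 28.52
tool_pos: [0.4829, 0.1114, 0.1743]
eef_rot: [0.5, 0.501, -0.498, 0.501]
contact_force: [0.7, -0.9, 0.2]
opening: 0.997
```

Call:
{"op": "drive_tool", "data": {"deltas": [[[0, 0, 0], [0, 0.9, 3], 8.8], [[0, 0, 0], [0, 0.9, 3], 8.8], [[0, 0, 0], [0, 0.9, 3], 8.8], [[0, 0, 0], [0, 0.9, 3], 8.8], [[0, 0, 0], [0, 0.9, 3], 8.8], [[0, 0, 0], [0, 0.9, 3], 8.8], [[0, 0, 0], [0, 0.9, 3], 8.8], [[0, 0, 0], [0, 0.9, 3], 8.8], [[0, 0, 0], [0, 0.9, 3], 8.8], [[0, 0, 0], [0, 0.9, 3], 8.8], [[0, 0, 0], [0, 0.9, 3], 8.8], [[0, 0, 0], [0, 0.9, 3], 8.8]]}}

```text
clock: 29.52
tool_pos: [0.5907, -0.2528, 0.1724]
eef_rot: [-0.5, -0.5, 0.5, -0.5]
contact_force: [1.2, 0.4, 0.3]
opening: 0.999
```

Call:
{"op": "drive_tool", "data": {"deltas": [[[0, 0, 0], [0, 0.2, 1], 8.8], [[0, 0, 0], [0, 0, 0.5], 8.8], [[0, 0, 0], [0, 0, 0], 8.8], [[0, 0, 0], [0, 0, 0], 8.8]]}}

```text
clock: 29.85
tool_pos: [0.5926, -0.2642, 0.1717]
eef_rot: [0.5, 0.501, -0.499, 0.5]
contact_force: [-0.3, 0.4, -0.3]
opening: 0.996
```

Run:
```python
from h import *
d=snap("side")
cv2.imwrite("pics/g6.png",cv2.resize(d["color"][120:320,270:400,::-1],None,fx=3,fy=3,interpolation=cv2.INTER_CUBIC));s=r.get_state();print(s["tool_pos"],s["contact_force"],s["opening"])
```

```text
[ 0.5927467  -0.26368571  0.17176517] [ 0.0534429   0.5127147  -0.07729731] 0.9964792795468268
```

View pics/g6.png

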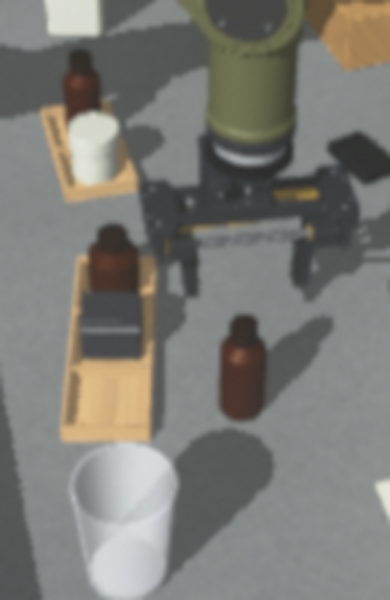

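The jar stands in tray two at (95,148). Tall B at (243,370) is centred below the fingers, and the cup hasn't moved. Descending 10.4 cm.

Call:
{"op": "drive_tool", "data": {"deltas": [[[0, 0, 0], [2, 0, 0.2], 8.8], [[0, 0, 0], [2.5, 0, 0], 8.8], [[0, 0, 0], [2.5, 0, 0], 8.8], [[0, 0, 0], [2, 0, 0], 8.8], [[0, 0, 0], [1.3, 0, 0], 8.8], [[0, 0, 0], [0, 0, 0], 8.8], [[0, 0, 0], [0, 0, 0], 4], [[0, 0, 0], [0, 0, 0], 4], [[0, 0, 0], [0, 0, 0], 4], [[0, 0, 0], [0, 0, 0], 4], [[0, 0, 0], [0, 0, 0], 4], [[0, 0, 0], [0, 0, 0], 4]]}}

```text
clock: 30.9
tool_pos: [0.5932, -0.2683, 0.0694]
eef_rot: [0.5, 0.5, -0.5, 0.5]
contact_force: [0.6, 0.2, -0.2]
opening: 0.567
```

Call:
{"op": "drive_tool", "data": {"deltas": [[[0, 0, 0], [0, 0, 0], 4], [[0, 0, 0], [0, 0, 0], 4], [[0, 0, 0], [0, 0, 0], 4], [[0, 0, 0], [0, 0, 0], 4]]}}

```text
clock: 31.23
tool_pos: [0.5929, -0.2684, 0.0691]
eef_rot: [0.5, 0.5, -0.5, 0.5]
contact_force: [-0.8, -0.8, 4.6]
opening: 0.512
```

Call:
{"op": "drive_tool", "data": {"deltas": [[[0, 0, 0], [-0.3, 0, 0], 4], [[0, 0, 0], [-1, 0, 0], 4], [[0, 0, 0], [-2, 0, 0], 4], [[0, 0, 0], [-2, 0, 0], 4], [[0, 0, 0], [-2, 0, 0], 4], [[0, 0, 0], [-0.7, -0.6, 0], 4], [[0, 0, 0], [0, -1.5, -0.2], 4], [[0, 0, 0], [0, -2, -0.3], 4], [[0, 0, 0], [0, -2, -0.2], 4], [[0, 0, 0], [0, -2, -0.3], 4], [[0, 0, 0], [0, -2, -0.2], 4], [[0, 0, 0], [0, -2, -0.2], 4]]}}

```text
clock: 32.23
tool_pos: [0.4702, -0.2538, 0.1486]
eef_rot: [0.5, 0.5, -0.5, 0.5]
contact_force: [-0.5, -0.2, -0.5]
opening: 0.511
```

Call:
{"op": "drive_tool", "data": {"deltas": [[[0, 0, 0], [0, -1, 0], 4], [[0, 0, 0], [0, 0, 0], 4], [[0, 0, 0], [0, 0, 0], 4]]}}

```text
clock: 32.48
tool_pos: [0.4617, -0.2543, 0.1488]
eef_rot: [0.5, 0.5, -0.5, 0.5]
contact_force: [0.2, 0.2, -1.1]
opening: 0.516
```

Target TCP z is 0.073.

Call:
{"op": "drive_tool", "data": {"deltas": [[[0, 0, 0], [1, 0, 0], 4], [[0, 0, 0], [2, 0, 0], 4], [[0, 0, 0], [2, 0, 0], 4], [[0, 0, 0], [1.2, 0, 0], 4], [[0, 0, 0], [0.6, 0, 0], 4], [[0, 0, 0], [0.4, 0, 0], 4], [[0, 0, 0], [0.2, 0, 0], 4], [[0, 0, 0], [0.1, 0, 0], 4], [[0, 0, 0], [0, 0, 0], 4], [[0, 0, 0], [0, 0, 0], 4]]}}

```text
clock: 33.32
tool_pos: [0.4623, -0.2544, 0.0742]
eef_rot: [0.5, 0.5, -0.5, 0.5]
contact_force: [-0.2, -0.5, -1.2]
opening: 0.51
```

Call:
{"op": "drive_tool", "data": {"deltas": [[[0, 0, 0], [0.1, 0, 0], 4], [[0, 0, 0], [0, 0, 0], 4], [[0, 0, 0], [0, 0, 0], 4]]}}

```text
clock: 33.57
tool_pos: [0.4622, -0.2543, 0.073]
eef_rot: [0.5, 0.5, -0.5, 0.5]
contact_force: [1.1, 0.5, 0.4]
opening: 0.508
```

Call:
{"op": "drive_tool", "data": {"deltas": [[[0, 0, 0], [0, 0, 0], 5.5], [[0, 0, 0], [0, 0, 0], 8.8], [[0, 0, 0], [0, 0, 0], 8.8], [[0, 0, 0], [0, 0, 0], 8.8], [[0, 0, 0], [0, 0, 0], 8.8], [[0, 0, 0], [0, 0, 0], 8.8], [[0, 0, 0], [-1, 0, 0], 8.8], [[0, 0, 0], [-2, 0, 0], 8.8], [[0, 0, 0], [-2, 0, 0], 8.8], [[0, 0, 0], [-3, 0, 0], 8.8], [[0, 0, 0], [-3, 0, 0], 8.8], [[0, 0, 0], [-2, 0, 0], 8.8]]}}

```text
clock: 34.57
tool_pos: [0.4624, -0.2545, 0.2058]
eef_rot: [0.5, 0.499, -0.5, 0.501]
contact_force: [0.9, -0.4, -0.6]
opening: 1.001
```

Call:
{"op": "drive_tool", "data": {"deltas": [[[0, 0, 0], [0, 2, 0], 8.8], [[0, 0, 0], [0, 3, 0], 8.8], [[0, 0, 0], [0, 3, 0], 8.8], [[0, 0, 0], [0, 3, 0], 8.8], [[0, 0, 0], [0, 3, 0], 8.8], [[0, 0, 0], [0, 2, 0], 8.8], [[0, 0, 0], [0, 1, 0], 8.8], [[0, 0, 0], [0, 0, 0], 8.8], [[0, 0, 0], [0, 0, 0], 8.8]]}}

```text
clock: 35.32
tool_pos: [0.6314, -0.254, 0.2028]
eef_rot: [0.5, 0.5, -0.5, 0.5]
contact_force: [-0.4, -0.2, 0.5]
opening: 0.999
```

Run:
```python
from h import *
np.set_printoptions(precision=4,suppress=True)
S=snap("side");T=snap("top")
a=cv2.resize(S["color"][80:330,270:420,::-1],(360,600),interpolation=cv2.INTER_CUBIC)
b=cv2.resize(T["color"][120:300,90:330,::-1],(440,330),interpolation=cv2.INTER_CUBIC)
o=np.zeros((600,800,3),np.uint8);o[:,:360]=a;o[:330,360:]=b
cv2.imwrite("pics/fin.png",o);s=r.get_state();print(s["clock"],s["tool_pos"],s["contact_force"])
# predicted upright cap-top/base positions in crop pixels (side)
for n,P in(("tallA",(.4695,.2023,.119)),("jar",(.4788,.1208,.07)),("squat",(.4839,-.0913,.082)),("box",(.4727,-.1725,.06)),("tallB",(.4615,-.2538,.119))):
    print(n,"top",(proj(S,P)-[270,80])*2.4,"base",(proj(S,(P[0],P[1],.004))-[270,80])*2.4)
print("cup rim",(proj(S,(.46,-.451,.12))-[270,80])*2.4)
```

```text
35.4167 [ 0.6305 -0.2546  0.2029] [-0.4533 -0.354   0.2313]
tallA top [ 60.9974 139.4751] base [ 64.9248 201.4575]
jar top [ 73.2078 197.7573] base [ 75.2295 233.1286]
squat top [ 89.8842 285.5548] base [ 91.9659 328.8475]
box top [ 87.6897 341.0539] base [ 89.3044 372.0814]
tallB top [ 82.6711 353.3506] base [ 86.4091 419.2906]
cup rim [ 97.9015 484.6895]
```

View pics/fin.png

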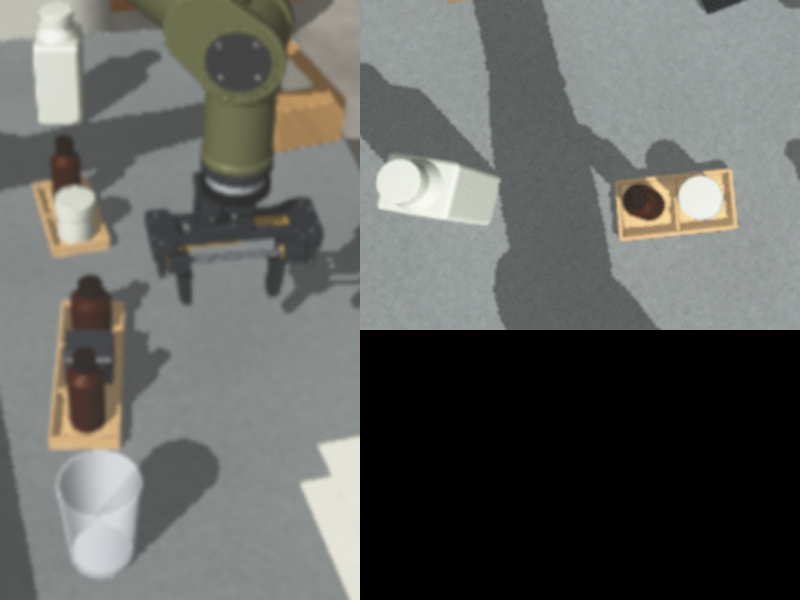

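All five things stand at their predicted pixels and upright: tall A cap (64,143), jar lid (74,200), squat cap (90,285), box (90,342), tall B cap (84,355). The jug and cup look unmoved and the arm is clear, so I'm handing in.

```bash
python3 -c "
from plant import r
print(r.finish_job())"
```

```text
the job is handed in; nothing more can be done
None
```

Both kits are made up and the job is handed in at about 35 s on the robot's clock. I drew no verdict from the hand-in, as it reports none.

- **Two-pocket tray:** one tall amber bottle and the white jar.
- **Three-pocket tray:** the squat bottle, the sample box and the other tall bottle, each in its own pocket.

**Setting down:** I lowered each item slowly and let go at the expected floor height. For the squat bottle, box and jar the wrist force showed clear contact (5–6 N). For the two tall bottles it was weak (about 0.3–0.4 N), so they may have settled up to about 1 mm.

**Last checks:**
- In the final side view all five things stand upright, within about 5 pixels of where I predicted (crop enlarged 2.4 times).
- The top view also shows the two-pocket kit in place. I did not look at the three-pocket tray from above at the end.
- The jug and cup looked unmoved by eye; I did not measure them.
- The gripper was open and clear of everything.

**Disagreements:** at the start the two cameras disagreed by up to about 10 mm on the squat bottle and about 6–7 mm on the jar and box. I used the top view, and the grasps were good. I also overshot by 25 mm while carrying the squat bottle, and corrected it before lowering.

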